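# Start the pottery wheel at fast speed

### The job

Get the table-top pottery wheel ready for centring: with your fingertips push the orange speed lever from off, past its first notch (slow), all the way to its far stop (fast), where it stays by itself. Only then press the green start button right down and let it go, and finish clear of the machine. Do not press the red stop button, and do not lift or shift the star cutter, the bowl or the jar.

Things in the scene. Friction and masses are not known exactly. Their poses are not given: they have to be found in the camera images.
- pottery_wheel: White table-top pottery wheel, fixed, 220 mm (its x) by 500 mm (its y). Origin at table height under the lever's pivot, z up; x is the way the lever is pushed from off to fast (roughly away from the robot). Control deck: top 70 mm above the table, y -130 to +105 mm. The lever's dark quadrant hump (60 mm along x, 44 mm along y) rises to 90 mm above the table.
- wheel_head (a point): Centre of the top of the aluminium wheel head (196 mm across, 100 mm above the table) at the machine's y = +235 mm, inside the blue splash pan, 252 mm across with its rim 104 mm above the table.
- speed_lever (a joint): Lever angle, rad: 0 = off (leaning 0.5 to the machine's -x), 0.5 = slow, first detent (upright), 1.0 = fast, second detent and hard stop (leaning 0.5 to +x). A sprung cam holds it at all three: about 12 N of level push at the crossbar to leave off or slow; once past about 0.27 and 0.77 it snaps by itself into the next place.
- lever_bar (a point): Centre of the orange crossbar grip (freely turning sleeve) on the lever: 18 mm in diameter, 44 mm long along the machine's y, 95 mm from the pivot, on a stalk 10 by 8 mm. Pivot 60 mm above the table at the machine's x = y = 0, so at angle q the bar is at x = 95 sin(q - 0.5), z = 60 + 95 cos(q - 0.5) mm: 143 mm high at off and fast, 155 upright.
- start_top (a point): Centre of the top of the green start button, 30 mm in diameter, pressed straight down; on the deck at the machine's x = +45 mm, y = -85 mm.
- start (a joint): Travel of the green start button in m: 0 = up, 0.006 = fully down, at about 5 N. It springs back when let go.
- stop_top (a point): Centre of the top of the red stop button, the same size as the green one, at the machine's x = -45 mm, y = -85 mm.
- stop (a joint): Travel of the red stop button in m: 0 = up, 0.006 = fully down, at about 5 N.
- cutter_mid (a point): Centre of the loose pink star cutter, 68 mm across and 22 mm high, on the table beyond the machine's +x side; the point is 11 mm above the table.
- bowl_mid (a point): Centre of the loose blue ceramic bowl, 120 mm across and 60 mm high, on the table beyond the machine's -y end; the point is 30 mm above the table.
- jar_mid (a point): Centre of the loose terracotta glaze jar with a white cap, 56 mm across and 75 mm high, on the table beyond the machine's +x side; the point is 37 mm above the table.

How it is judged (in metres and radians):
On the way, in this order (a step that is already met when the one before it is completed fails the run):
1. the speed lever is past slow and at its fast stop (value of joint speed_lever above 0.93 rad), for 0.3 s.
2. the green start button is pressed down (value of joint start above 0.0045 m), for 0.05 s.
At the end, for the whole second after the job is handed in: The speed lever rests at its fast stop (above 0.93 of 1.0 rad), the start button has been pressed (at least 4.5 of its 6 mm) after that and is up again (under 1.5 mm), the stop button is up, and the cutter, bowl and jar are within 20 mm of where they were (value of joint speed_lever above 0.93 rad and velocity of joint speed_lever between -0.05 and 0.05 rad/s and value of joint each of start, stop below 0.0015 m and distance of each of cutter_mid, bowl_mid, jar_mid from where it was at the start of the episode below 0.02 m); the robot touches nothing.
It fails at once if the start button is pressed before the lever is at fast (value of joint start above 0.003 m and value of joint speed_lever below 0.9 rad).
It fails at once if the stop button is pressed (value of joint stop above 0.003 m).
It fails at once if the star cutter, bowl or jar is pushed or lifted out of place (more than 20 mm) (distance of any of cutter_mid, bowl_mid, jar_mid from where it was at the start of the episode above 0.02 m).
It also fails if it takes over 42 s, if anything falls off the work surface, if the arm or the gripper's body presses on something with over 40 N, if the wrist force passes 120 N, or if a joint passes its speed limit or range.

### The arm

A 6-joint arm with a two-finger parallel gripper is mounted at the origin on the work surface. World frame = base frame: x ahead of the robot, y to its left, z up, the work surface at z = 0. Lengths are in mm, angles in rad, forces in N, time in s.
With the tool pointing down it reaches from about 400 to 925 mm from the base axis. Payload 12.5 kg.
Tool frame: the origin (TCP) lies on the centre line of the jaws, within the pads' length; the fingertips stand 8 mm ahead of it and the grasp point (between the pads) lies 11 mm behind it; z points along the fingers, x is the direction in which the jaws open and shut, and the axes are right-handed (so a half turn about z gives the same grasp; the last joint's range is limited). The gripper opens to 95 mm and grips with 3 to 60 N. Pads are 20 mm wide; open, the fingers measure 119 mm over their backs; the gripper's body (75 mm by 180 mm) begins 59 mm behind the grasp point.
Start: joints at [1.087, 0.491, 1.559, -0, 1.092, -0.106], TCP at [230.532, 580.948, 222.661] pointing down, gripper open.
Joint ranges: [-3.1, 3.1], [-0.84, 2.19], [0.05, 2.79], [-1.13, 4.28], [0.06, 2.93], [-2.69, 2.69]. Speed limits (rad/s): [2.22, 2.22, 2.79, 3.14, 3.14, 3.14].

### API

Orientations are given as [roll, pitch, yaw] about the fixed x, y, z axes, in that order (R = Rz(yaw) Ry(pitch) Rx(roll)).
In Python, from cell import env gives the robot as it stands. The module is installed in compiled form; this text tells all that it offers.
- The arm moves only by the tool send_rows, never from a script. Its argument "moves" is a list that holds one entry, the list of rows, each a list of 6 numbers: the shift along the tool's x, y, z as a fraction of full scale, then the turn, a rotation vector about the tool's x, y, z as a fraction of full scale. A call has 1 to 12 rows; each row is the pose to reach, as a shift and turn from the pose commanded when the call began, along the tool's axes at that moment; what a row does not reach only later rows make up. Full scale, the value 1, is 0.3 m for a shift and 90 degrees for a turn. A row lasts 1/12 s, in which the tool goes at most 41.7 mm and 7.16 degrees, less where a joint would pass 70% of its speed; a pose out of reach is approached as far as the arm can. A call with a number of a shift or a turn outside -1 to 1 is refused whole. A call with a gripper value outside its range is refused whole. "grip" is the gripper's target within -1 to 1 (shut at 1, half-way at 0, fully open at -1), set as the call begins (left out, the last holds). The fingers move at their own pace and stop on an object; the grip force is fixed at half the most. Time passes only in rows, so rows that repeat a pose let the fingers close. It gives the time, the measured TCP pose, the force and the opening at its end, in the units of the state.
- env.state(): the state, without advancing time (a new reading comes with each control period).
- env.read_camera(name): name is "side" or "top" or "wrist"; returns a dict with "image" (420x560x3 uint8, red, green, blue), "mtx" (3x3 intrinsics, pixels), "T" (4x4, takes a point from camera to world coordinates); the wrist camera has in their place "mount" (4x4, takes a point from camera to tool coordinates, whose origin is the TCP and whose axes are the tool frame's). Camera axes: x right, y up, looking along -z (the intrinsics and any distortion apply to the point x, -y, -z); pixel columns grow to the right and rows downward; lengths in mm; the calibration is good to about 2 mm. A picture is of the moment at which its call begins: read the wrist's pose just before it. There is no depth.
- env.job_done(): hands the job in, once; it reports no verdict.
Trained networks look in the newest picture that a camera, given by its name, has taken for a name from the list of things; names that differ only in an ending like _2 or _b are one class to them, and where a whole thing is asked for, a point or a joint stands for the part that bears it (a point fixed in the world has none). Each returns a list of dicts, best first, with "confidence" (0 to 1); they miss things now and then, are a little off and sometimes report something else, mostly with a low value. They report only what shows in the picture. A call takes as long as a camera call.
- env.look_for(camera, thing): "xy" ([column, row] in pixels, amid what is visible of it).
- env.outline_of(camera, thing): "region" (420x560 bool, what is visible of it) and "xy" ([column, row] in pixels, amid what is visible of it).
The state is a dict: "t": time; "joints": joint angles; "qvel": joint speeds; "tau": joint torques, N m; "eef_pos": TCP position; "tcp_rot": TCP orientation; "ft_force": force on the tool from outside, world axes, zero at the start; "moment": the same for the moment, N m; "opening": opening from 0.0 (shut) to 1.0 (fully open).
Only numpy, scipy, OpenCV 4.12 (cv2) and the standard library are available. Lean on these libraries where they do the work, as an engineer would, in place of code of your own. Each camera call takes 0.05 s, during which the arm holds its last target. There are 200 camera calls.

## Working session

There is one attempt and no reset: what is moved stays moved. The work goes in short steps, Python scripts to look and compute and a tool call to move; the robot and the scene stay as the last step left them, time stands still between calls to the robot, and variables do not carry over. Pictures are saved under pics/ and viewed, about 8 in all and at most 12, crops included, and the job is handed in when it is done.

Besides the shell and the picture viewer there is one more tool, called after "Call:" as a command line: name --argument value ..., lists and objects as JSON in quotes. send_rows: Moves the arm, as the interface text tells. Its arguments: {"type":"object","properties":{"moves":{"type":"array","items":{"type":"array","items":{"type":"array","items":{"type":"number"}}}},"grip":{"type":"number"}},"required":["moves"]}

```bash
mkdir -p pics
cat > h.py <<'E'
import numpy as np, cv2
from cell import env
from scipy.spatial.transform import Rotation as Ro
def ray(c,uv):
    K=np.array(c["mtx"]);T=np.array(c["T"])
    d=np.linalg.inv(K)@np.array([uv[0],uv[1],1.]); d=np.array([d[0],-d[1],-d[2]])
    return T[:3,3],T[:3,:3]@d
def atz(c,uv,z):
    o,d=ray(c,uv); return o+d*(z-o[2])/d[2]
def proj(c,p):
    K=np.array(c["mtx"]);T=np.array(c["T"])
    q=np.linalg.inv(T)@np.append(p,1.); v=K@np.array([q[0],-q[1],-q[2]]); return v[:2]/v[2]
E
python3 - <<'E'
from h import *
s=env.state();print(s["t"],s["eef_pos"],s["tcp_rot"],s["ft_force"])
Z={"wheel_head":100,"lever_bar":143,"start_top":None,"stop_top":None,"cutter_mid":11,"bowl_mid":30,"jar_mid":37}
ims=[]
for n in ("top","side"):
    c=env.read_camera(n);ims.append(c["image"]);print(n,np.array(c["T"]).round(2).tolist())
    cv2.imwrite(f"pics/{n}0.png",cv2.cvtColor(c["image"],cv2.COLOR_RGB2BGR))
    for k,z in Z.items():
        r=env.look_for(n,k)[:2]
        for e in r: print(n,k,np.round(e["xy"],1),round(e["confidence"],2),atz(c,e["xy"],z or 80).round(1))
E
```

```text
0.0 [230.4072324  580.71173713 222.04573241] [-3.14148538e+00  1.16879482e-03  1.19302086e+00] [-0.01049999 -0.10382216  1.16467475]
top [[0.02, 0.99, -0.12, 513.94], [-1.0, 0.02, 0.01, -46.61], [0.01, 0.12, 0.99, 1081.55], [0.0, 0.0, 0.0, 1.0]]
top wheel_head [274.4 237.3] 0.66 [544.2 -49.  100. ]
top lever_bar [332.  246.7] 0.5 [ 523.  -188.1  143. ]
top start_top [356.8 207.4] 0.65 [ 626.4 -262.    80. ]
top stop_top [363.7 243.2] 0.52 [ 534.1 -279.3   80. ]
top cutter_mid [337.9 162.4] 0.6 [ 760.8 -224.2   11. ]
top bowl_mid [404.8 203. ] 0.62 [ 646.8 -404.7   30. ]
top jar_mid [299.7 171.3] 0.95 [ 727.7 -115.    37. ]
top jar_mid [363.4 242.9] 0.74 [ 535.7 -288.5   37. ]
side [[0.96, 0.21, -0.2, 358.7], [-0.3, 0.72, -0.63, -790.89], [0.01, 0.66, 0.75, 999.9], [0.0, 0.0, 0.0, 1.0]]
side wheel_head [255.3 246.4] 0.93 [ 536.9 -143.6  100. ]
side lever_bar [258.9 255.5] 0.52 [ 529.  -198.5  143. ]
side start_top [313.9 283.3] 0.57 [ 630.7 -255.5   80. ]
side stop_top [278.4 301.5] 0.52 [ 547.  -275.3   80. ]
side stop_top [259.  254.5] 0.22 [ 542.4 -152.4   80. ]
side bowl_mid [346.3 347.9] 0.9 [ 654.6 -387.4   30. ]
side jar_mid [328.3 231.8] 0.8 [ 725.5 -106.6   37. ]
```

Run:
```python
import cv2,numpy as np
a=cv2.imread("pics/top0.png")[130:290,200:440];b=cv2.imread("pics/side0.png")[170:370,180:400]
cv2.imwrite("pics/a.png",np.vstack([cv2.resize(x,(520,int(520*x.shape[0]/x.shape[1])),interpolation=2)[:300] if 0 else cv2.resize(x,(420,290),interpolation=2) for x in(a,b)]))
```

```text
(no output)
```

View pics/top0.png

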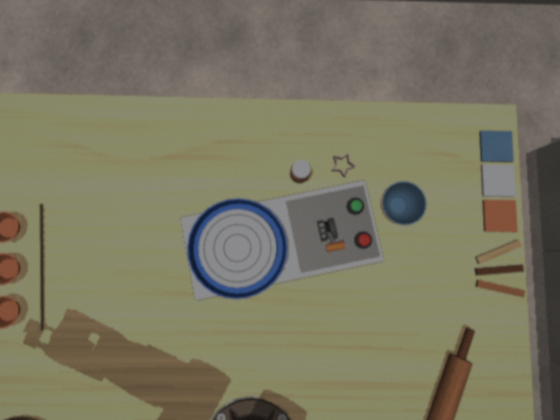

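View pics/side0.png

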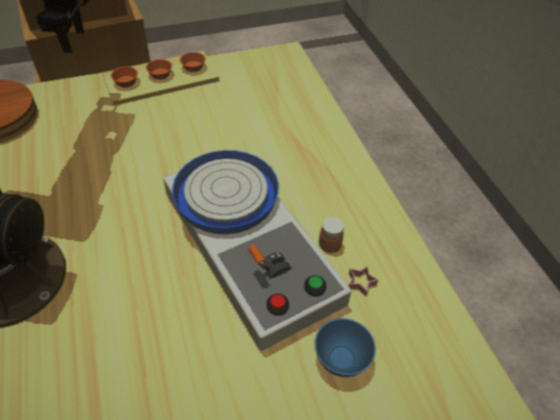

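Run:
```python
from h import *
from scipy.optimize import least_squares
obs=[]
C={}
for n in("top","side"):
    c=C[n]=env.read_camera(n);h=cv2.cvtColor(c["image"],cv2.COLOR_RGB2HSV)
    def cen(m,near,r):
        yy,xx=np.nonzero(m);k=np.hypot(xx-near[0],yy-near[1])<r;print(n,k.sum(),end=' ');return [xx[k].mean(),yy[k].mean()]
    H,S,V=h[...,0].astype(int),h[...,1],h[...,2]
    g=cen((H>45)&(H<85)&(S>120),(356,206) if n=="top" else (316,285),14)
    r=cen(((H<6)|(H>172))&(S>150),(364,240) if n=="top" else (278,302),14)
    o=cen((H>5)&(H<16)&(S>170)&(V>90),(335,246) if n=="top" else (257,254),14)
    w=(238,248) if n=="top" else (226,187.5)
    obs+=[(n,"g",g),(n,"r",r),(n,"o",o),(n,"w",w)]
def pts(p):
    x,y,a,zb=p;R=np.array([[np.cos(a),-np.sin(a)],[np.sin(a),np.cos(a)]])
    L={"g":(45,-85,zb),"r":(-45,-85,zb),"o":(-45.5,0,143.4),"w":(0,235,100)}
    return {k:np.append(R@np.array(v[:2])+[x,y],v[2]) for k,v in L.items()}
f=lambda p:np.concatenate([proj(C[n],pts(p)[k])-np.array(u) for n,k,u in obs])
s=least_squares(f,[570,-190,.15,80],loss="soft_l1")
print(s.x);print(s.fun.reshape(-1,2).round(1).tolist());print([(o[0],o[1],np.round(o[2],1)) for o in obs])
for k,v in pts(s.x).items():print(k,v.round(1))
e=env.state();print(e["t"],e["eef_pos"],Ro.from_euler("xyz",e["tcp_rot"]).as_matrix().round(3).tolist())
```

```text
top 92 top 108 top 11 side 144 side 178 side 131 [ 5.69308212e+02 -1.85301669e+02  2.22920846e-01  8.81951023e+01]
[[0.1, -0.2], [0.2, -0.3], [-0.2, 1.0], [-0.8, -0.7], [-0.0, 0.1], [0.1, 0.0], [0.5, 1.0], [-0.7, -0.4]]
[('top', 'g', array([355.9, 205.1])), ('top', 'r', array([363.8, 239.5])), ('top', 'o', array([335.3, 244.9])), ('top', 'w', array([238, 248])), ('side', 'g', array([315.3, 282. ])), ('side', 'r', array([277.5, 300.9])), ('side', 'o', array([256.1, 253.6])), ('side', 'w', array([226. , 187.5]))]
g [ 632.  -258.2   88.2]
r [ 544.2 -278.1   88.2]
o [ 524.9 -195.4  143.4]
w [517.4  43.9 100. ]
0.9 [230.5329943  580.92583301 222.66359844] [[0.369, 0.929, 0.0], [0.929, -0.369, 0.0], [0.0, 0.0, -1.0]]
```

Call:
send_rows --moves '[[[-0.05,0.11,0,0,0,-0.05],[-0.1,0.22,0,0,0,-0.1],[-0.15,0.34,0,0,0,-0.16],[-0.2,0.46,0,0,0,-0.22],[-0.25,0.58,0,0,0,-0.28],[-0.3,0.7,0,0,0,-0.34],[-0.35,0.8,0,0,0,-0.383],[-0.377,0.865,0,0,0,-0.383]]]' --grip 1

```text
t: 1.57
eef_pos: [431.9, 377.7, 222.8]
tcp_rot: [3.141, 0.0, 1.797]
ft_force: [1.2, -0.3, -0.1]
opening: 0.496
```

Call:
send_rows --moves '[[[-0.12,-0.02,0,0,0,0],[-0.25,-0.04,0,0,0,0],[-0.38,-0.06,0,0,0,0],[-0.51,-0.08,0,0,0,0],[-0.64,-0.1,0,0,0,0],[-0.77,-0.12,0,0,0,0],[-0.88,-0.14,0,0,0,0],[-0.967,-0.145,0,0,0,0]]]'

```text
t: 2.23
eef_pos: [451.5, 85.3, 222.9]
tcp_rot: [3.141, 0.0, 1.794]
ft_force: [0.8, 0.2, 0.7]
opening: 0.009
```

Call:
send_rows --moves '[[[-0.12,-0.02,0,0,0,0],[-0.25,-0.04,0,0,0,0],[-0.38,-0.06,0,0,0,0],[-0.51,-0.08,0,0,0,0],[-0.64,-0.1,0,0,0,0],[-0.77,-0.12,0,0,0,0],[-0.88,-0.14,0,0,0,0],[-0.967,-0.145,0,0,0,0],[-0.967,-0.145,0,0,0,0]]]'

```text
t: 2.98
eef_pos: [474.5, -209.2, 222.5]
tcp_rot: [3.141, 0.001, 1.791]
ft_force: [-0.2, 0.7, -1.3]
opening: 0.007
```

Call:
send_rows --moves '[[[0.003,0,0.05,0,0,0],[0.007,0,0.12,0,0,0],[0.007,0,0.19,0,0,0],[0.007,0,0.25,0,0,0],[0.007,0,0.27,0,0,0],[0.007,0,0.27,0,0,0]]]'

```text
t: 3.48
eef_pos: [473.1, -202.2, 140.6]
tcp_rot: [-3.14, -0.002, 1.795]
ft_force: [0.4, -0.4, -0.1]
opening: 0.006
```

```bash
cat > look.py <<'E'
import sys
from h import *
a=.2229;O=np.array([569.3,-185.3])
s=env.state();p=s["eef_pos"];d=np.array(p[:2])-O
print("t",s["t"],"machine xy",(d@[np.cos(a),np.sin(a)]).round(1),(d@[-np.sin(a),np.cos(a)]).round(1),"z",round(p[2],1),np.round(s["ft_force"],1))
v=[]
for n,(x,y) in (("top",(270,150)),("side",(190,170))):
    i=env.read_camera(n)["image"][y:y+150,x:x+150];v.append(cv2.resize(i,(400,400),interpolation=2))
cv2.imwrite(sys.argv[1],cv2.cvtColor(np.hstack(v),cv2.COLOR_RGB2BGR))
E
python3 look.py pics/l1.png
```

```text
t 3.4833 machine xy -97.6 4.8 z 140.6 [ 0.4 -0.4 -0.1]
```

View pics/l1.png

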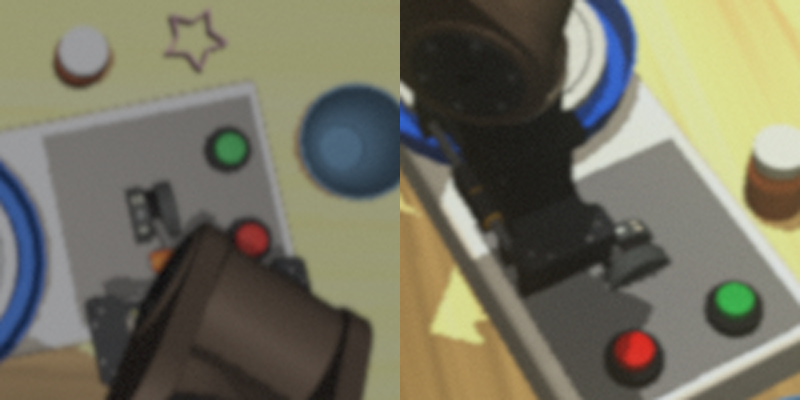

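Call:
send_rows --moves '[[[-0.006,0.03,0,0,0,0],[-0.013,0.06,0,0,0,0],[-0.013,0.085,0,0,0,0],[-0.013,0.11,0,0,0,0],[-0.013,0.13,0,0,0,0],[-0.013,0.15,0,0,0,0],[-0.013,0.17,0,0,0,0],[-0.013,0.19,0,0,0,0],[-0.013,0.21,0,0,0,0],[-0.013,0.225,0,0,0,0]]]'

```text
t: 4.42
eef_pos: [541.2, -191.4, 141.7]
tcp_rot: [3.141, 0.0, 1.795]
ft_force: [-0.7, 0.2, -0.0]
opening: 0.005
```

```bash
python3 look.py pics/l2.png
```

```text
t 4.4167 machine xy -28.7 0.2 z 141.7 [-0.7  0.2 -0. ]
```

View pics/l2.png

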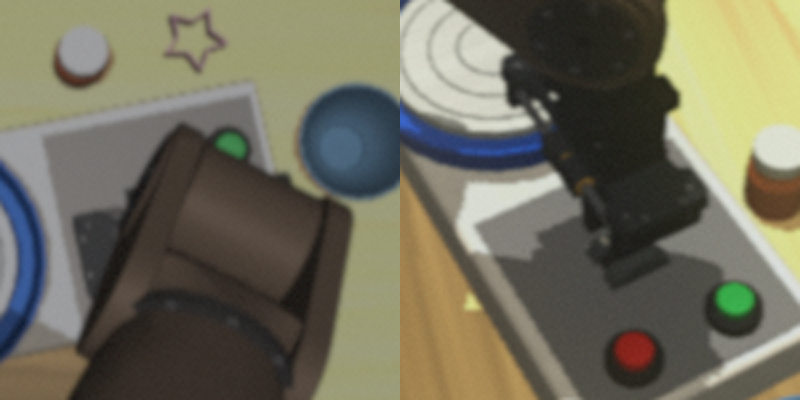

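Call:
send_rows --moves '[[[0,0.02,0,0,0,0],[0,0.04,0,0,0,0],[0,0.06,0,0,0,0],[0,0.08,0,0,0,0],[0,0.1,0,0,0,0],[0,0.12,0,0,0,0],[0,0.14,0,0,0,0],[0,0.155,0,0,0,0],[0,0.17,0,0,0,0],[0,0.17,0,0,0,0]]]'

```text
t: 5.35
eef_pos: [590.4, -180.2, 141.5]
tcp_rot: [-3.141, -0.0, 1.795]
ft_force: [-0.9, -0.9, 0.4]
opening: 0.004
```

Call:
send_rows --moves '[[[0,0,0,0,0,0],[0,-0.03,0,0,0,0],[0,-0.08,0,0,0,0],[0,-0.16,-0.04,0,0,0],[0,-0.24,-0.13,0,0,0],[0,-0.36,-0.2,0,0,0],[0,-0.48,-0.2,0,0,0],[0,-0.48,-0.2,0,0,0]]]'

```text
t: 6.02
eef_pos: [444.6, -212.6, 202.8]
tcp_rot: [-3.141, 0.0, 1.793]
ft_force: [0.0, 0.5, -0.2]
opening: 0.005
```

```bash
python3 look.py pics/l3.png
```

```text
t 6.0167 machine xy -127.6 1.0 z 202.8 [ 0.   0.5 -0.2]
```

View pics/l3.png

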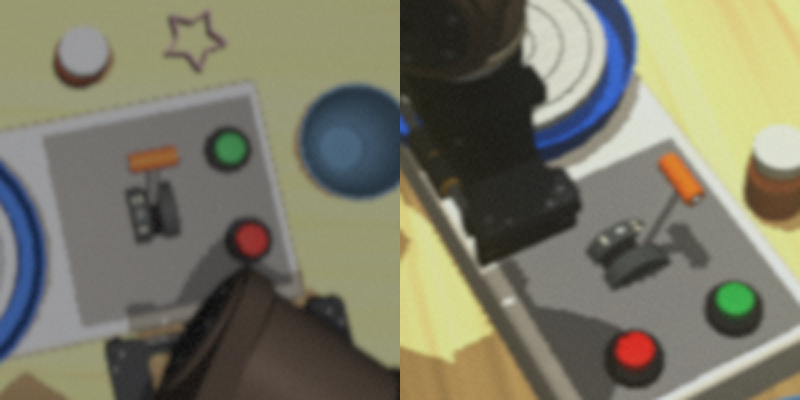

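Call:
send_rows --moves '[[[0,0,-0.1,0,0,0.07],[0,0,-0.13,0,0,0.15],[-0.03,0.06,-0.13,0,0,0.22],[-0.06,0.13,-0.13,0,0,0.3],[-0.1,0.2,-0.13,0,0,0.38],[-0.13,0.27,-0.13,0,0,0.45],[-0.17,0.34,-0.13,0,0,0.53],[-0.2,0.41,-0.13,0,0,0.6],[-0.24,0.48,-0.13,0,0,0.68],[-0.27,0.53,-0.13,0,0,0.76],[-0.287,0.56,-0.13,0,0,0.83],[-0.287,0.575,-0.13,0,0,0.9]]]'

```text
t: 7.12
eef_pos: [638.6, -258.2, 239.2]
tcp_rot: [-3.141, 0.0, 0.376]
ft_force: [0.1, -0.8, 0.8]
opening: 0.004
```

Call:
send_rows --moves '[[[0,0,0,0,0,0.05],[0,0,0,0,0,0.1],[0,0,0,0,0,0.1],[0,0,0,0,0,0.1]]]'

```text
t: 7.45
eef_pos: [637.2, -257.7, 240.0]
tcp_rot: [-3.141, 0.0, 0.227]
ft_force: [-0.6, -0.9, -0.1]
opening: 0.003
```

```bash
python3 look.py pics/l4.png
python3 - <<'E'
from h import *
from scipy.optimize import least_squares
a=.2229
c=env.read_camera("side");h=cv2.cvtColor(c["image"],cv2.COLOR_RGB2HSV);H,S,V=[h[...,i].astype(int) for i in range(3)]
m=(H>5)&(H<16)&(S>170)&(V>90);yy,xx=np.nonzero(m);k=np.hypot(xx-445.,yy-237)<0
k=np.hypot(xx-(190+282*.375),yy-(170+68))<0
k=np.hypot(xx-295,yy-237)<14
print(k.sum(), xx[k].mean() if k.any() else 0, yy[k].mean() if k.any() else 0)
for q in(.5,.8,.93,1.):
    l=95*np.sin(q-.5);print(q,proj(c,[569.3+l*np.cos(a),-185.3+l*np.sin(a),60+95*np.cos(q-.5)]).round(1))
s=env.state();print(s["eef_pos"],s["tcp_rot"])
E
```

```text
t 7.45 machine xy 50.2 -85.6 z 240.0 [-0.6 -0.9 -0.1]
62 293.4193548387097 237.38709677419354
0.5 [276.1 242.3]
0.8 [287.9 238.1]
0.93 [292.6 237.3]
1.0 [295. 237.]
[ 636.96653478 -257.88411363  240.41190162] [-3.14139194e+00 -3.52722843e-06  2.25934707e-01]
```

Call:
send_rows --moves '[[[-0.008,0,0.06,0,0,0],[-0.017,0,0.16,0,0,0],[-0.017,0,0.27,0,0,0],[-0.017,0,0.36,0,0,0],[-0.017,0,0.41,0,0,0],[-0.017,0,0.43,0,0,0],[-0.017,0,0.43,0,0,0]]]'

```text
t: 8.18
eef_pos: [631.5, -259.0, 110.3]
tcp_rot: [-3.14, 0.002, 0.225]
ft_force: [1.1, 0.6, 0.4]
opening: 0.004
```

```bash
python3 look.py pics/l5.png
```

```text
t 8.1833 machine xy 44.4 -85.6 z 110.3 [1.1 0.6 0.4]
```

View pics/l5.png

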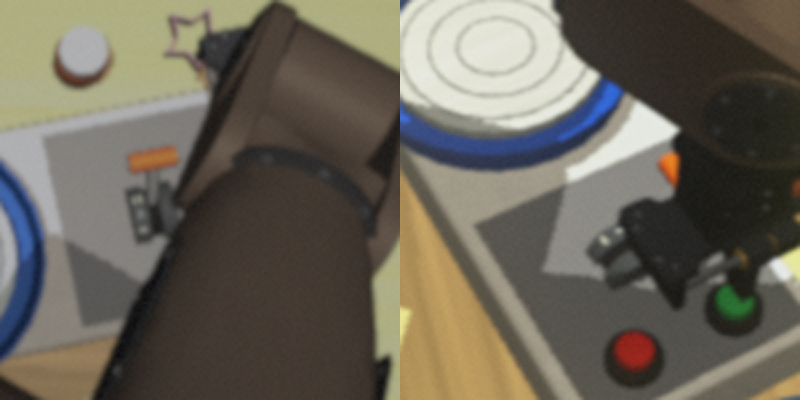

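Call:
send_rows --moves '[[[0,0,0.02,0,0,0],[0,0,0.04,0,0,0],[0,0,0.05,0,0,0],[0,0,0.055,0,0,0],[0,0,0.055,0,0,0]]]'

```text
t: 8.7
eef_pos: [632.2, -259.3, 95.4]
tcp_rot: [3.141, -0.001, 0.224]
ft_force: [1.4, -0.7, 4.5]
opening: 0.003
```

Call:
send_rows --moves '[[[0,0,0.005,0,0,0],[0,0,0.01,0,0,0],[0,0,0.01,0,0,0]]]'

```text
t: 8.95
eef_pos: [632.2, -259.3, 94.2]
tcp_rot: [3.14, -0.001, 0.224]
ft_force: [-3.3, 0.9, 15.9]
opening: 0.008
```

Call:
send_rows --moves '[[[0,0,0.005,0,0,0],[0,0,0.008,0,0,0],[0,0,0.008,0,0,0],[0,0,0.008,0,0,0]]]'

```text
t: 9.28
eef_pos: [632.3, -259.3, 93.8]
tcp_rot: [3.139, -0.002, 0.224]
ft_force: [-9.5, 3.9, 32.9]
opening: 0.003
```

Call:
send_rows --moves '[[[0,0,-0.01,0,0,0],[0,0,-0.019,0,0,0],[0,0,-0.019,0,0,0]]]'

```text
t: 9.53
eef_pos: [632.1, -259.3, 96.4]
tcp_rot: [3.141, -0.001, 0.224]
ft_force: [1.2, -1.0, 3.2]
opening: 0.006
```

Call:
send_rows --moves '[[[0,0,-0.005,0,0,0],[0,0,-0.007,0,0,0],[0,0,-0.007,0,0,0]]]'

```text
t: 9.78
eef_pos: [632.0, -259.2, 97.5]
tcp_rot: [3.141, -0.0, 0.224]
ft_force: [1.1, -0.3, 2.5]
opening: 0.004
```

Call:
send_rows --moves '[[[0,0,-0.005,0,0,0],[0,0,-0.007,0,0,0],[0,0,-0.007,0,0,0]]]'

```text
t: 10.03
eef_pos: [631.7, -259.1, 99.4]
tcp_rot: [-3.141, 0.0, 0.224]
ft_force: [1.3, -0.2, 1.8]
opening: 0.003
```

Call:
send_rows --moves '[[[0,0,-0.01,0,0,0],[0,0,-0.02,0,0,0],[0,0,-0.02,0,0,0]]]'

```text
t: 10.28
eef_pos: [631.7, -259.1, 106.0]
tcp_rot: [-3.141, 0.0, 0.224]
ft_force: [-0.9, -0.8, -0.3]
opening: 0.006
```

Call:
send_rows --moves '[[[0,0,-0.08,0,0,0],[0,0,-0.2,0,0,0],[0,0,-0.32,0,0,0],[0,0,-0.43,0,0,0],[-0.1,0,-0.45,0,0,0],[-0.22,0,-0.45,0,0,0],[-0.34,0,-0.45,0,0,0],[-0.45,0,-0.45,0,0,0],[-0.55,0,-0.45,0,0,0],[-0.6,0,-0.45,0,0,0],[-0.6,0,-0.45,0,0,0],[-0.6,0,-0.45,0,0,0]]]'

```text
t: 11.28
eef_pos: [456.6, -299.4, 241.0]
tcp_rot: [3.141, -0.001, 0.223]
ft_force: [0.1, 0.9, 0.5]
opening: -0.0
```

```bash
python3 look.py pics/l6.png
python3 - <<'E'
from h import *
for n in("top","side"):
    c=env.read_camera(n)
    for k,z in(("cutter_mid",11),("bowl_mid",30),("jar_mid",37),("lever_bar",143.4)):
        r=env.look_for(n,k)[:1]
        for e in r:print(n,k,np.round(e["xy"],1),round(e["confidence"],2),atz(c,e["xy"],z).round(0))
E
```

```text
t 11.2833 machine xy -135.2 -86.4 z 241.0 [0.1 0.9 0.5]
top cutter_mid [275.3 236.9] 0.74 [548. -52.  11.]
top bowl_mid [403.4 205.3] 0.76 [ 640. -401.   30.]
top jar_mid [300.8 172.1] 0.62 [ 726. -118.   37.]
top lever_bar [325.1 212. ] 0.65 [ 607. -171.  143.]
side cutter_mid [358.9 284.9] 0.78 [ 746. -248.   11.]
side bowl_mid [343.6 350.3] 0.96 [ 648. -391.   30.]
side jar_mid [331.2 231.5] 0.96 [ 732. -108.   37.]
side lever_bar [295.7 243.9] 0.69 [ 609. -192.  143.]
```

View pics/l6.png

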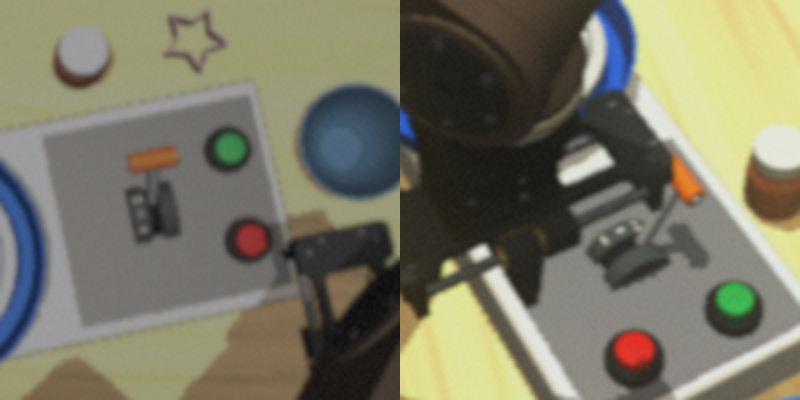

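The lever is at fast (crossbar at about (153,160) in the top crop). Both buttons are up, the loose things have not moved in the picture, and the arm is clear at 241 mm.

```bash
python3 -c "
from cell import env
print(env.job_done())"
```

```text
the job is handed in; nothing more can be done
None
```

I pushed the lever with closed fingertips from off, past slow, to its fast stop, then pressed and released the green start button. I backed the arm clear and handed the job in at about 11.3 s; no verdict was reported.

- **Lever:** it rests at fast in both camera views. One crossbar measurement, partly hidden by the arm, gave about 0.95 rad. The later clear views match fast.
- **Start button:** the force rose along the spring travel and then went stiff, reaching about 33 N on the fingertips, so it bottomed out. The force ramp on release matched a button of about 6 mm travel. In the last picture it is up.
- **Stop button and loose things:** the stop button was never touched. The jar and bowl measured within about 7 mm of their first readings, within the network's scatter.
- **Checks that disagreed:** in the last top view the network reported the star cutter at the wrong place, (275, 237), which is on the wheel machine. The picture and the side view show it where it was.
- **Arm:** it is clear of the machine, with force readings near zero.

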